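# Sweep the brass caps into the counting tray's trough and shut the flap

### The arm

A 6-joint arm with a two-finger parallel gripper is mounted at the origin on the work surface; the furniture and walls round the work are solid. World frame = base frame: x ahead of the robot, y to its left, z up, the work surface at z = 0. Lengths are in m, angles in rad, forces in N, time in s.
With the tool pointing down it reaches from about 0.35 to 0.875 m from the base axis. Payload 4.2 kg.
Tool frame: the origin (TCP) lies at the very end of the fingers, on their centre line; the grasp point (between the pads) lies 19 mm behind it; z points along the fingers, x is the direction in which the jaws open and shut, and the axes are right-handed (so a half turn about z gives the same grasp; the last joint's range is limited). The gripper opens to 87 mm and grips with 3 to 60 N. Pads are 19 mm wide; open, the fingers measure 117 mm over their backs; the gripper's body (75 mm by 190 mm) begins 51 mm behind the grasp point.
Start: joints at [1.373, 0.385, 0.008, 0, -1.194, -0.259], TCP at [0.276, 0.561, 0.223] pointing down, gripper open.
Joint ranges: [-3.14, 3.14], [-1.21, 2.06], [-1.07, 1.41], [-3.16, 2.05], [-2.99, -0.16], [-3.1, 3.1]. Speed limits (rad/s): [2.79, 2.79, 3.14, 3.14, 3.14, 3.14].

### API

Orientations are given as a 3x3 rotation matrix whose columns are the frame's x, y, z axes.
In Python, from rig import * gives the robot as it stands.
- The arm moves only by the tool apply_moves, never from a script. Its argument "moves" is a list of rows, each an object of numbers: "fingers": the opening, from 0 (shut) to 1 (fully open); "dx", "dy", "dz": the shift along the tool's x, y, z in units of 25 mm (1.0 is 25 mm); "rx", "ry", "rz": the turn, a rotation vector about the tool's x, y, z in units of 5 degrees (1.0 is 5 degrees). A call has 1 to 5 rows; each row is the pose to reach, as a shift and turn from the pose measured when the call began, along the tool's axes at that moment; what a row does not reach only later rows make up. A row lasts 1/12 s, in which the tool goes at most 41.7 mm and 7.16 degrees, less where a joint would pass 70% of its speed; a pose out of reach is approached as far as the arm can. A call with a gripper value outside its range is refused whole. The fingers move at their own pace and stop on an object; "force" is the grip in N (left out, the last holds). Time passes only in rows, so rows that repeat a pose let the fingers close. It gives the time, the measured TCP pose, the force and the opening at its end, in the units of the state.
- get_state(): the state, without advancing time (a new reading comes with each control period).
- grab_frame(name): name is "scene" or "top"; returns the picture (420x560x3 uint8, red, green, blue); there is no depth.
- camera_info(name): a dict with "K" (3x3 intrinsics, pixels), "camera_from_world" (4x4, takes a point from world to camera coordinates). Camera axes: x right, y down, z forward; pixel columns grow to the right and rows downward; lengths in m; the calibration is good to about 2 mm. A picture is of the moment at which its call begins. camera_info takes no time and is no camera call.
- hand_in(): hands the job in, once; it reports no verdict.
The state is a dict: "time_s": time; "joints": joint angles; "joint_velocities": joint speeds; "tau": joint torques, N m; "position": TCP position; "ee_rot": TCP orientation; "force": force on the tool from outside, world axes, zero at the start; "ft_torque": the same for the moment, N m; "grip_width": finger opening in m.
Only numpy, scipy, OpenCV 4.12 (cv2) and the standard library are available. Lean on these libraries where they do the work, as an engineer would, in place of code of your own. Each camera call takes 0.05 s, during which the arm holds its last target.

### The job

Sweep the three brass-coloured caps across the white counting tray and over the deck's edge into its trough, leaving the odd black cap where it lies on the deck. Then swing the amber flap over the trough and push it fully shut. Nothing is picked up at any time, and everything else on the table stays where it is.

Things in the scene. Friction and masses are not known exactly. Their poses are not given: they have to be found in the camera images.
- tray: White counting tray, fixed, 200 mm (its x) by 190 mm (its y). Origin: centre of its underside, z up. Flat deck, top 34 mm above the table, from y = -90 to +50 mm, x = -95 to +95. Rims, 5 mm thick: at y = -93 top 40 mm above the table, at x = -98 and +98 top 44 mm, at y = +93 (hinge wall) top 42 mm; feet 8 mm high.
- deck_edge (a point): Middle of the deck's plain, lipless edge, at the deck's top (tray x = 0, y = +50 mm, 34 mm above the table). Beyond it, to y = +90 mm, lies the open trough, as long as the deck, floor 12 mm above the table.
- brass_cap_1: Brass-coloured screw cap, 22 mm across, 12 mm high, solid, about 12 g, standing open side down on the deck of the tray at the start. Origin: centre of its underside; z up.
- brass_cap_2: Brass-coloured screw cap, 22 mm across, 12 mm high, solid, about 12 g, standing open side down on the deck of the tray at the start. Origin: centre of its underside; z up.
- brass_cap_3: Brass-coloured screw cap, 22 mm across, 12 mm high, solid, about 12 g, standing open side down on the deck of the tray at the start. Origin: centre of its underside; z up.
- black_cap: Black screw cap, 22 mm across, 12 mm high, solid, about 12 g, standing open side down on the deck of the tray at the start. Origin: centre of its underside; z up. It stays on the deck. The four caps start side by side, 38 mm or more apart along the tray's x, in any order, their centres between y = -40 and y = +10 mm of the tray.
- flap (a joint): Amber-brown see-through flap, 188 mm (tray x) by 45 mm, 3 mm thick, lip turned down 7.5 mm at its free edge. 0 = fully shut, level over the trough, top 47.5 mm above the table, free edge over the deck's edge; pi/2 = upright; stop at 2.2. Starts open at 1.9 to 2.2, leaning outward (tray +y). The hinge is stiff, the flap stays where it is left: about 1 N at the free edge moves it.
- flap_hinge (a point): Middle of the flap's hinge line, on top of the hinge wall (tray x = 0, y = +93.5 mm, 44.5 mm above the table). The line runs along the tray's x.
- flap_edge (a point): Middle of the flap's free edge, 45 mm from the hinge line. A thumb tab 40 mm wide sticks out 5 mm farther there.
- label_roll: Roll of white labels lying flat, 64 mm across, 26 mm high; origin centre of underside. Leave alone.
- crimp_tin: Flat round tin with a green lid, 59 mm across, 26 mm high; origin centre of underside. Leave alone.
- marker: Black and blue marker lying on the table, 122 mm long, 12 mm thick; origin centre of underside, length along its y. Leave alone.
- dropper_b: Amber dropper bottle with black top, 39 mm across, 102 mm high; origin centre of underside. Leave alone.

How it is judged:
By the outcome, as a careful person would: the job done as asked, in the order asked, and still so for the second after the job is handed in, with the robot touching nothing.
It also fails if it takes over 58 s, if anything falls off the work surface, if the arm or the gripper's body presses on something with over 40 N, if the wrist force passes 120 N, or if a joint passes its speed limit or range.

## Working session

There is one attempt and no reset: what is moved stays moved. The work goes in short steps, Python scripts to look and compute and a tool call to move; the robot and the scene stay as the last step left them, time stands still between calls to the robot, and variables do not carry over. Pictures are saved under pics/ and viewed, and the job is handed in when it is done.

Besides the shell and the picture viewer there is one more tool, called after "Request:" as a command line: name --argument value ..., lists and objects as JSON in quotes. apply_moves: Moves the arm, as the interface text tells. Its arguments: {"type":"object","properties":{"moves":{"type":"array"},"force":{"type":"number"}},"required":["moves"]}

```bash
ls; mkdir -p pics; python3 - <<'E'
from rig import *
import cv2
for n in("scene","top"):
    f=grab_frame(n); cv2.imwrite(f"pics/{n}0.png",f[:,:,::-1])
    c=camera_info(n); print(n,c["K"],c["camera_from_world"])
print(get_state())
E
```

```text
pics
scene [[508.81372423   0.         282.12675483]
 [  0.         508.81372423 209.39616758]
 [  0.           0.           1.        ]] [[ 0.53974568 -0.84182731  0.00117761 -0.20957795]
 [-0.51288788 -0.32995163 -0.79251369  0.3546913 ]
 [ 0.66754822  0.42715185 -0.60985299  0.87384884]
 [ 0.          0.          0.          1.        ]]
top [[482.03863087   0.         274.34304287]
 [  0.         482.03863087 214.81313335]
 [  0.           0.           1.        ]] [[ 0.02774924 -0.99958856  0.00725837  0.08063422]
 [-0.98161456 -0.02862061 -0.18871599  0.54349271]
 [ 0.18884608 -0.0018882  -0.98200488  1.06565764]
 [ 0.          0.          0.          1.        ]]
{'time_s': 0.1, 'joints': array([ 1.37263392e+00,  3.85483351e-01,  6.80769660e-03, -4.20891911e-04,
       -1.19403046e+00, -2.58587118e-01]), 'joint_velocities': array([-0.00087051, -0.00164574,  0.00341717,  0.00158519,  0.0013526 ,
        0.00241593]), 'tau': array([-4.52049217e-04, -3.91687810e+01,  1.87936878e+01,  4.23190311e+00,
        1.34606729e-02, -7.43428154e-05]), 'position': array([0.27540707, 0.56046327, 0.22158656]), 'ee_rot': array([[-4.41171744e-01, -8.97422373e-01, -7.59681883e-04],
       [-8.97420584e-01,  4.41172384e-01, -1.79533778e-03],
       [ 1.94632696e-03, -1.10298139e-04, -9.99998100e-01]]), 'force': array([0.06890403, 0.47901332, 0.17454291]), 'ft_torque': array([ 0.02141576, -0.00528035,  0.00765585]), 'grip_width': 0.0869159898563703}
```

View pics/scene0.png

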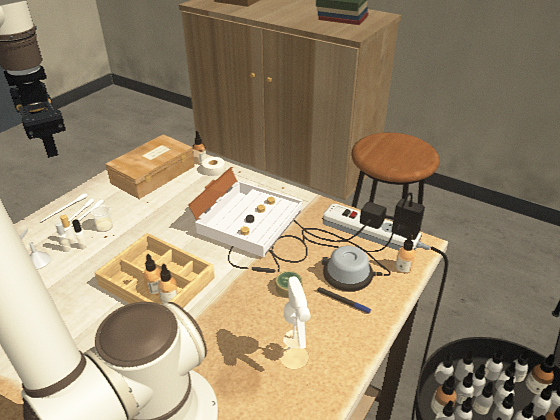

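View pics/top0.png

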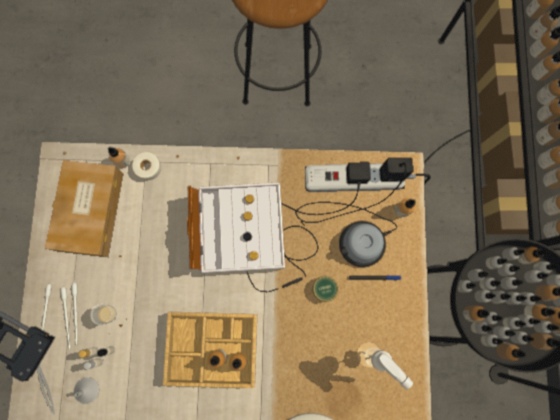

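```bash
python3 - <<'E'
import cv2
f=cv2.imread("pics/top0.png"); cv2.imwrite("pics/top0c.png",cv2.resize(f[170:285,170:300],None,fx=5,fy=5,interpolation=cv2.INTER_CUBIC))
f=cv2.imread("pics/scene0.png"); cv2.imwrite("pics/scene0c.png",cv2.resize(f[150:270,170:320],None,fx=5,fy=5,interpolation=cv2.INTER_CUBIC))
E
```

```text
(no output)
```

View pics/top0c.png

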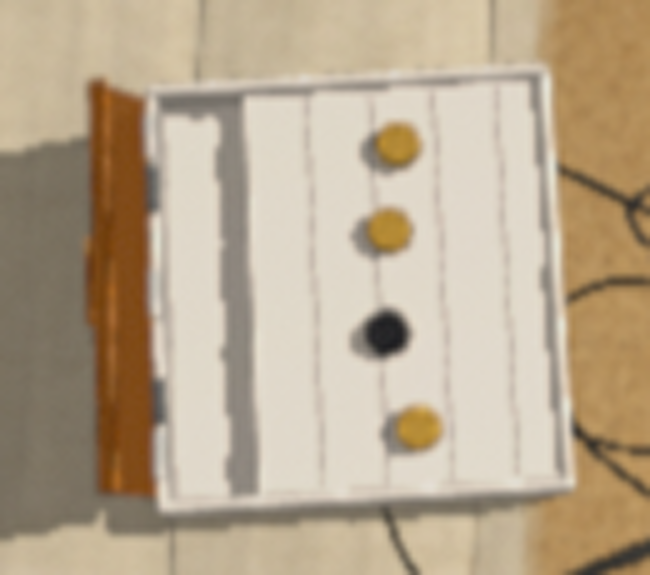

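View pics/scene0c.png

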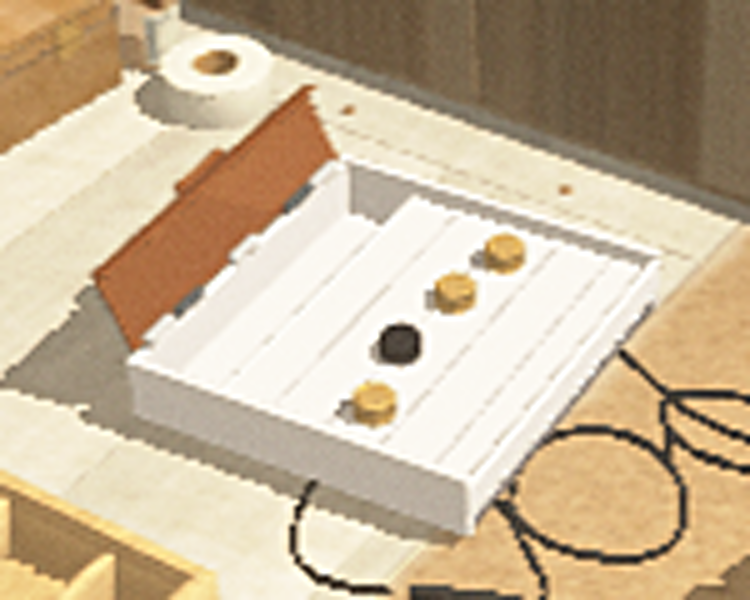

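```bash
cat > h.py <<'E'
import numpy as np, cv2
from rig import *
from scipy.optimize import least_squares
def proj(n,P):
    c=camera_info(n);M=np.array(c["camera_from_world"]);K=np.array(c["K"])
    q=np.atleast_2d(P)@M[:3,:3].T+M[:3,3]; q=q@K.T; return q[:,:2]/q[:,2:]
def ray(n,uv,z):
    c=camera_info(n);M=np.array(c["camera_from_world"]);K=np.array(c["K"])
    d=M[:3,:3].T@np.linalg.solve(K,[uv[0],uv[1],1]);o=-M[:3,:3].T@M[:3,3]
    return o+d*(z-o[2])/d[2]
E
python3 - <<'E'
from h import *
C=np.array([[.1,.095,.043],[.1,-.095,.042],[-.1,-.095,.042],[-.1,.095,.043]])
t=np.array([[150,92],[548,67],[575,488],[160,512]])/5+170
s=np.array([[345,158],[660,262],[472,480],[135,360]])/5+[170,150]
def W(p,C):
    a=p[2];R=np.array([[np.cos(a),-np.sin(a),0],[np.sin(a),np.cos(a),0],[0,0,1]])
    return C@R.T+[p[0],p[1],0]
def fit(ns):
    r=least_squares(lambda p:np.concatenate([(proj(n,W(p,C))-o).ravel() for n,o in ns]),[.6,.1,0]); return r
for ns in([("top",t)],[("scene",s)],[("top",t),("scene",s)]):
    r=fit(ns);print(r.x.round(4),r.fun.round(1))
p=r.x;a=p[2]
ct=np.array([[398,144],[390,230],[386,332],[418,427]])/5+170
cs=np.array([[505,245],[456,285],[400,338],[375,397]])/5+[170,150]
for u,v in zip(ct,cs):
    for n,x in(("top",u),("scene",v)):
        w=ray(n,x,.046);d=w[:2]-p[:2]
        print(n,w.round(4),"tray",np.round([np.cos(a)*d[0]+np.sin(a)*d[1],-np.sin(a)*d[0]+np.cos(a)*d[1]],4))
# flap tab & corners
for th in(1.9,2.0,2.1,2.2):
    c,sn=np.cos(th),np.sin(th)
    F=np.array([[x,.0935-.045*c,.0445+.045*sn] for x in(.094,-.094)])
    print(th,((proj("top",W(p,F))-170)*5).round(0).tolist(),((proj("scene",W(p,F))-[170,150])*5).round(0).tolist())
E
```

```text
[0.5111 0.1711 0.0871] [-0.6 -0.7  0.2 -0.1  0.2  0.3  0.1  0.4]
[0.5082 0.1689 0.0859] [ 0.3 -0.8  1.  -1.6  0.1  1.3 -1.4  0.3]
[0.5104 0.1705 0.0866] [-0.3 -0.4  0.5  0.3  0.4  0.7  0.3  0.7  0.2 -1.4  0.9 -2.2  0.1  0.5
 -1.3 -0.3]
top [0.5785 0.1551 0.046 ] tray [ 0.0666 -0.0213]
scene [0.5738 0.1526 0.046 ] tray [ 0.0617 -0.0233]
top [0.5374 0.1572 0.046 ] tray [ 0.0258 -0.0156]
scene [0.5327 0.1546 0.046 ] tray [ 0.0208 -0.0178]
top [0.4895 0.1573 0.046 ] tray [-0.022  -0.0114]
scene [0.483  0.1534 0.046 ] tray [-0.0287 -0.0147]
top [0.446  0.1409 0.046 ] tray [-0.0667 -0.0239]
scene [0.4403 0.1373 0.046 ] tray [-0.0727 -0.027 ]
1.9 [[106.0, 81.0], [117.0, 497.0]] [[315.0, 81.0], [104.0, 271.0]]
2.0 [[97.0, 82.0], [108.0, 497.0]] [[308.0, 82.0], [97.0, 271.0]]
2.1 [[89.0, 84.0], [100.0, 498.0]] [[302.0, 83.0], [91.0, 272.0]]
2.2 [[82.0, 86.0], [92.0, 499.0]] [[296.0, 85.0], [85.0, 274.0]]
```

```bash
cat >> h.py <<'E'
from scipy.spatial.transform import Rotation as Ro
A=.0868; T0=np.array([.5108,.1708])
def tgt(*pts,tilt=0):
    s=get_state();R0=np.array(s["ee_rot"]);p0=np.array(s["position"])
    c,n=np.cos(A),np.sin(A)
    d=p0[:2]-T0
    print("t",s["time_s"],"tray",np.round([c*d[0]+n*d[1],-n*d[0]+c*d[1],p0[2]],4),"F",np.round(s["force"],1),"w",round(s["grip_width"],4))
    Rt=np.array([[-c,-n,0],[-n,c,0],[0,0,-1]]).astype(float)@Ro.from_euler("x",tilt,degrees=True).as_matrix()
    print("rot",np.round(Ro.from_matrix(R0.T@Rt).as_rotvec(degrees=True)/5,2))
    for x,y,z in pts:
        w=np.array([T0[0]+c*x-n*y,T0[1]+n*x+c*y,z])
        print((x,y,z),np.round(R0.T@(w-p0)/.025,2))
E
python3 -c "
from h import *
tgt((.0655,-.057,.12))"
```

```text
t 0.1 tray [-0.2007  0.4086  0.2216] F [0.1 0.5 0.2] w 0.0869
rot [-1.000e-02 -2.000e-02  1.177e+01]
(0.0655, -0.057, 0.12) [ 10.42 -18.75   4.09]
```

Request:
apply_moves --moves '[{"dx": 5, "dy": -9, "dz": 0.5, "rz": 6, "fingers": 0.14}, {"dx": 5, "dy": -9, "dz": 0.5, "rz": 6, "fingers": 0.14}, {"dx": 5, "dy": -9, "dz": 0.5, "rz": 6, "fingers": 0.14}, {"dx": 5, "dy": -9, "dz": 0.5, "rz": 6, "fingers": 0.14}, {"dx": 5, "dy": -9, "dz": 0.5, "rz": 6, "fingers": 0.14}]' --force 20

```text
invalid input at $.moves[0]: expected keys fingers, dx, dy, dz, rx, ry, rz
```

```bash
python3 -c "
from h import *
tgt((.0655,-.057,.12))"
```

```text
t 0.1 tray [-0.2007  0.4086  0.2216] F [0.1 0.5 0.2] w 0.0869
rot [-1.000e-02 -2.000e-02  1.177e+01]
(0.0655, -0.057, 0.12) [ 10.42 -18.75   4.09]
```

Request:
apply_moves --moves '[{"dx": 5, "dy": -9, "dz": 0.5, "rx": 0, "ry": 0, "rz": 6, "fingers": 0.14}, {"dx": 5, "dy": -9, "dz": 0.5, "rx": 0, "ry": 0, "rz": 6, "fingers": 0.14}, {"dx": 5, "dy": -9, "dz": 0.5, "rx": 0, "ry": 0, "rz": 6, "fingers": 0.14}, {"dx": 5, "dy": -9, "dz": 0.5, "rx": 0, "ry": 0, "rz": 6, "fingers": 0.14}, {"dx": 5, "dy": -9, "dz": 0.5, "rx": 0, "ry": 0, "rz": 6, "fingers": 0.14}]' --force 20

```text
time_s: 0.52
position: [0.3944, 0.3879, 0.2114]
ee_rot: [[-0.833, -0.553, -0.001], [-0.553, 0.833, -0.002], [0.003, -0.001, -1.0]]
force: [1.7, -0.3, 0.2]
grip_width: 0.0613
```

```bash
python3 -c "
from h import *
tgt((.0655,-.057,.12))"
```

```text
t 0.5167 tray [-0.0972  0.2263  0.2114] F [ 1.7 -0.3  0.2] w 0.0613
rot [-0.02 -0.02  5.72]
(0.0655, -0.057, 0.12) [ -0.29 -13.06   3.67]
```

Request:
apply_moves --moves '[{"dx": -0.1, "dy": -7, "dz": 1, "rx": 0, "ry": 0, "rz": 5.7, "fingers": 0.14}, {"dx": -0.1, "dy": -7, "dz": 1, "rx": 0, "ry": 0, "rz": 5.7, "fingers": 0.14}, {"dx": -0.1, "dy": -7, "dz": 1, "rx": 0, "ry": 0, "rz": 5.7, "fingers": 0.14}, {"dx": -0.3, "dy": -10, "dz": 1.5, "rx": 0, "ry": 0, "rz": 5.7, "fingers": 0.14}, {"dx": -0.3, "dy": -13, "dz": 2, "rx": 0, "ry": 0, "rz": 5.7, "fingers": 0.14}]'

```text
time_s: 0.93
position: [0.5117, 0.2184, 0.1808]
ee_rot: [[-0.996, -0.085, -0.002], [-0.085, 0.996, -0.003], [0.002, -0.002, -1.0]]
force: [1.0, 0.3, -0.5]
grip_width: 0.0286
```

```bash
python3 -c "
from h import *
tgt((.0655,-.057,.08))"
```

```text
t 0.9333 tray [0.0051 0.0474 0.1808] F [ 1.   0.3 -0.5] w 0.0286
rot [-0.03 -0.02 -0.02]
(0.0655, -0.057, 0.08) [-2.43 -4.16  4.04]
```

Request:
apply_moves --moves '[{"dx": -1.2, "dy": -2, "dz": 1, "rx": 0, "ry": 0, "rz": 0, "fingers": 0.14}, {"dx": -2.43, "dy": -4.16, "dz": 2, "rx": 0, "ry": 0, "rz": 0, "fingers": 0.14}, {"dx": -2.43, "dy": -4.16, "dz": 3, "rx": 0, "ry": 0, "rz": 0, "fingers": 0.14}, {"dx": -2.43, "dy": -4.16, "dz": 4, "rx": 0, "ry": 0, "rz": 0, "fingers": 0.14}, {"dx": -2.43, "dy": -4.16, "dz": 4, "rx": 0, "ry": 0, "rz": 0, "fingers": 0.14}]'

```text
time_s: 1.35
position: [0.577, 0.115, 0.0728]
ee_rot: [[-0.997, -0.078, -0.016], [-0.078, 0.997, -0.007], [0.017, -0.006, -1.0]]
force: [-1.1, -1.1, -1.6]
grip_width: 0.0123
```

```bash
python3 -c "
from h import *
f=grab_frame('top');cv2.imwrite('pics/t1.png',cv2.resize(f[170:285,170:300,::-1],None,fx=5,fy=5,interpolation=2))
f=grab_frame('scene');cv2.imwrite('pics/s1.png',cv2.resize(f[150:270,170:320,::-1],None,fx=5,fy=5,interpolation=2))
tgt((.0655,-.057,.038))"
```

```text
t 1.45 tray [ 0.0645 -0.0581  0.079 ] F [ 1.  -0.2 -0.8] w 0.0123
rot [-0.05 -0.07 -0.04]
(0.0655, -0.057, 0.038) [-0.05  0.05  1.64]
```

View pics/s1.png

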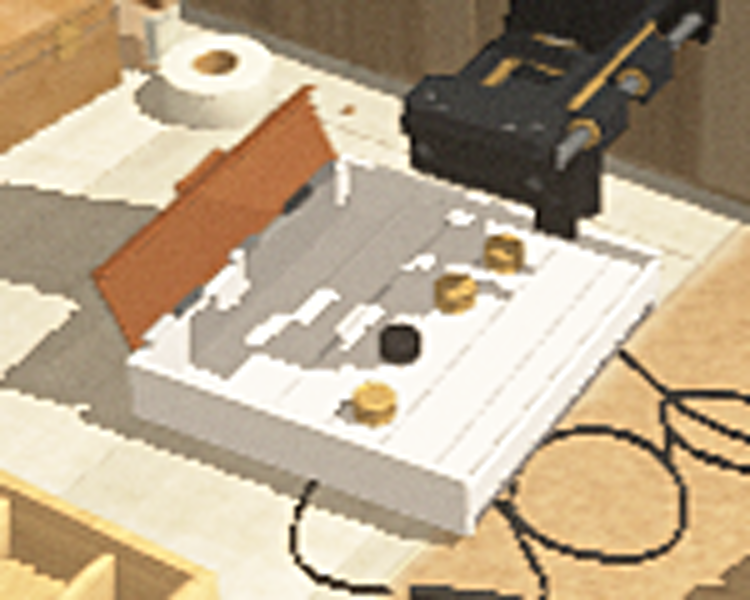

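View pics/t1.png

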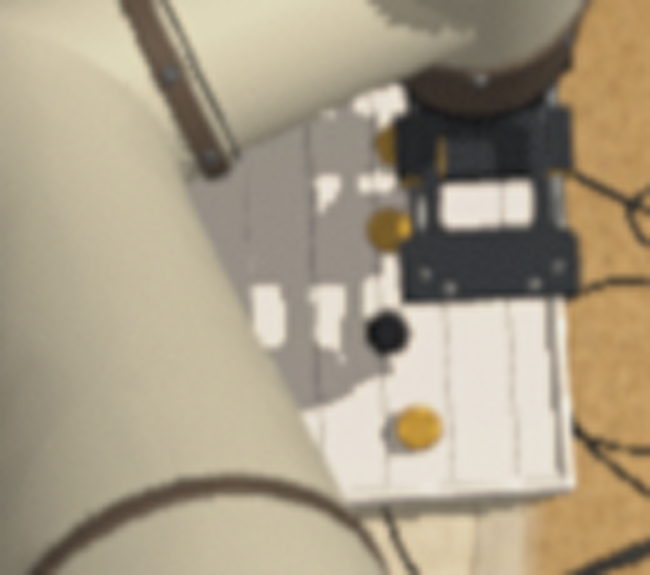

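Request:
apply_moves --moves '[{"dx": -0.05, "dy": 0, "dz": 0.8, "rx": 0, "ry": 0, "rz": 0, "fingers": 0.14}, {"dx": -0.05, "dy": 0, "dz": 1.4, "rx": 0, "ry": 0, "rz": 0, "fingers": 0.14}, {"dx": -0.05, "dy": 0, "dz": 1.6, "rx": 0, "ry": 0, "rz": 0, "fingers": 0.14}, {"dx": -0.05, "dy": 0, "dz": 1.6, "rx": 0, "ry": 0, "rz": 0, "fingers": 0.14}, {"dx": -0.05, "dy": 0, "dz": 1.6, "rx": 0, "ry": 0, "rz": 0, "fingers": 0.14}]'

```text
time_s: 1.87
position: [0.582, 0.1196, 0.0409]
ee_rot: [[-0.996, -0.085, -0.003], [-0.085, 0.996, -0.004], [0.003, -0.004, -1.0]]
force: [0.4, 0.9, -0.2]
grip_width: 0.0119
```

```bash
python3 -c "
from h import *
f=grab_frame('scene');cv2.imwrite('pics/s2.png',cv2.resize(f[150:270,170:320,::-1],None,fx=5,fy=5,interpolation=2))
tgt((.0655,.05,.038))"
```

```text
t 1.9167 tray [ 0.0667 -0.0572  0.0411] F [ 0.2  0.4 -0.1] w 0.0124
rot [-0.04 -0.03 -0.02]
(0.0655, 0.05, 0.038) [0.06 4.29 0.11]
```

View pics/s2.png

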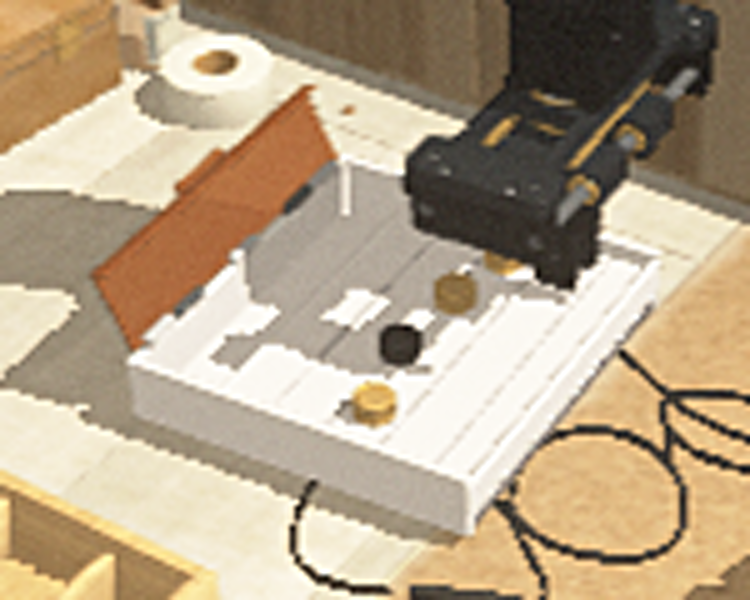

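Request:
apply_moves --moves '[{"dx": 0.05, "dy": 0.3, "dz": 0.1, "rx": 0, "ry": 0, "rz": 0, "fingers": 0.14}, {"dx": 0.05, "dy": 0.6, "dz": 0.1, "rx": 0, "ry": 0, "rz": 0, "fingers": 0.14}, {"dx": 0.05, "dy": 0.9, "dz": 0.1, "rx": 0, "ry": 0, "rz": 0, "fingers": 0.14}, {"dx": 0.05, "dy": 1.2, "dz": 0.1, "rx": 0, "ry": 0, "rz": 0, "fingers": 0.14}, {"dx": 0.05, "dy": 1.5, "dz": 0.1, "rx": 0, "ry": 0, "rz": 0, "fingers": 0.14}]'

```text
time_s: 2.33
position: [0.5778, 0.1579, 0.0387]
ee_rot: [[-0.996, -0.085, -0.002], [-0.085, 0.996, -0.003], [0.002, -0.003, -1.0]]
force: [0.7, -0.2, 0.5]
grip_width: 0.0123
```

```bash
python3 -c "
from h import *
f=grab_frame('scene');cv2.imwrite('pics/s3.png',cv2.resize(f[150:270,170:320,::-1],None,fx=5,fy=5,interpolation=2))
tgt((.0655,.05,.038))"
```

```text
t 2.3833 tray [ 0.0659 -0.0175  0.0387] F [-0.1  0.9 -0. ] w 0.0122
rot [-0.03 -0.02 -0.  ]
(0.0655, 0.05, 0.038) [0.02 2.7  0.02]
```

View pics/s3.png

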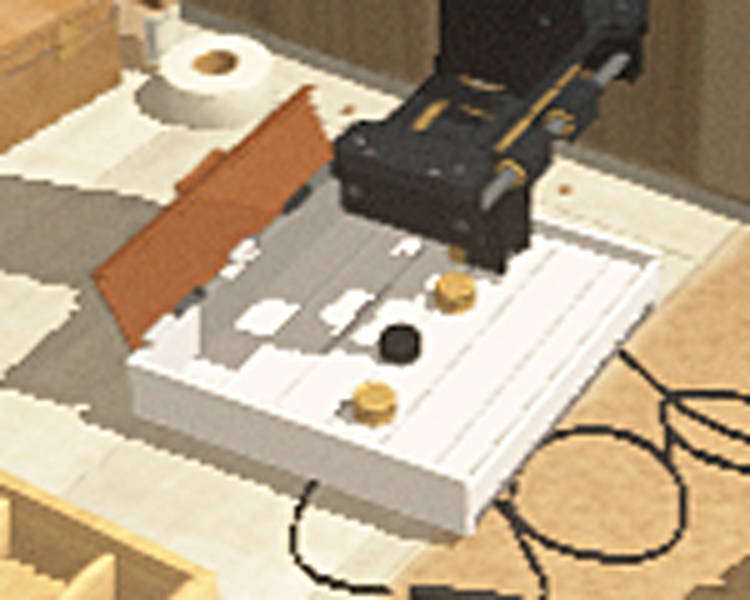

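Request:
apply_moves --moves '[{"dx": 0, "dy": 0.35, "dz": 0, "rx": 0, "ry": 0, "rz": 0, "fingers": 0.14}, {"dx": 0, "dy": 0.7, "dz": 0, "rx": 0, "ry": 0, "rz": 0, "fingers": 0.14}, {"dx": 0, "dy": 1.05, "dz": 0, "rx": 0, "ry": 0, "rz": 0, "fingers": 0.14}, {"dx": 0, "dy": 1.4, "dz": 0, "rx": 0, "ry": 0, "rz": 0, "fingers": 0.14}, {"dx": 0, "dy": 1.7, "dz": 0, "rx": 0, "ry": 0, "rz": 0, "fingers": 0.14}]'

```text
time_s: 2.8
position: [0.5742, 0.2025, 0.0385]
ee_rot: [[-0.996, -0.087, -0.001], [-0.087, 0.996, -0.003], [0.002, -0.003, -1.0]]
force: [-0.3, 0.6, 0.5]
grip_width: 0.0118
```

Request:
apply_moves --moves '[{"dx": 0, "dy": 0.25, "dz": 0, "rx": 0, "ry": 0, "rz": 0, "fingers": 0.14}, {"dx": 0, "dy": 0.5, "dz": 0, "rx": 0, "ry": 0, "rz": 0, "fingers": 0.14}, {"dx": 0, "dy": 0.75, "dz": 0, "rx": 0, "ry": 0, "rz": 0, "fingers": 0.14}, {"dx": 0, "dy": 0.95, "dz": 0, "rx": 0, "ry": 0, "rz": 0, "fingers": 0.14}, {"dx": 0, "dy": 1.1, "dz": 0, "rx": 0, "ry": 0, "rz": 0, "fingers": 0.14}]'

```text
time_s: 3.22
position: [0.5718, 0.2305, 0.0383]
ee_rot: [[-0.996, -0.087, -0.001], [-0.087, 0.996, -0.003], [0.002, -0.003, -1.0]]
force: [0.2, 0.1, -0.2]
grip_width: 0.0122
```

```bash
python3 -c "
from h import *
f=grab_frame('scene');cv2.imwrite('pics/s4.png',cv2.resize(f[150:270,170:320,::-1],None,fx=5,fy=5,interpolation=2))
tgt((.0655,.055,.038))"
```

```text
t 3.2667 tray [0.066  0.0546 0.0384] F [0.2 0.5 0.4] w 0.012
rot [-0.03 -0.01  0.01]
(0.0655, 0.055, 0.038) [0.02 0.02 0.02]
```

View pics/s4.png

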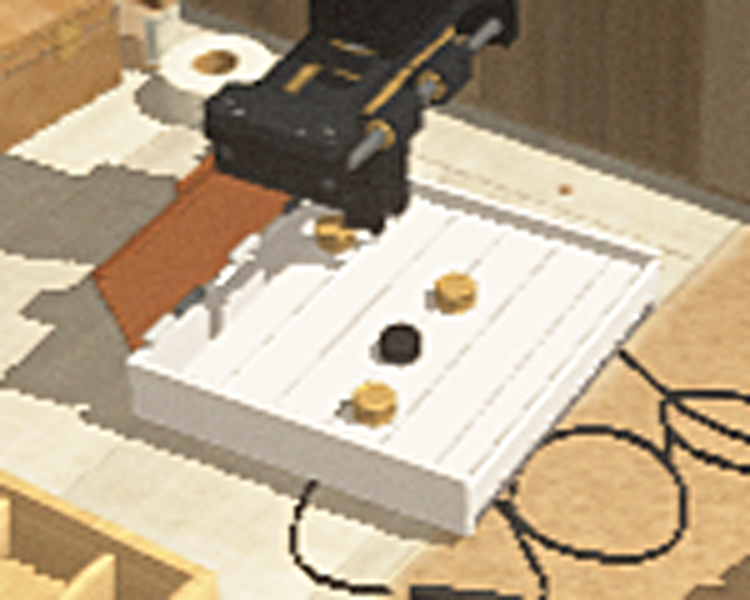

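Request:
apply_moves --moves '[{"dx": 0, "dy": 0, "dz": -0.8, "rx": 0, "ry": 0, "rz": 0, "fingers": 0.14}, {"dx": 0, "dy": 0, "dz": -1.5, "rx": 0, "ry": 0, "rz": 0, "fingers": 0.14}, {"dx": 0.4, "dy": -1.4, "dz": -1.5, "rx": 0, "ry": 0, "rz": 0, "fingers": 0.14}, {"dx": 1.65, "dy": -2.8, "dz": -1.5, "rx": 0, "ry": 0, "rz": 0, "fingers": 0.14}, {"dx": 1.65, "dy": -4.4, "dz": -1.5, "rx": 0, "ry": 0, "rz": 0, "fingers": 0.14}]'

```text
time_s: 3.68
position: [0.5368, 0.1195, 0.0761]
ee_rot: [[-0.996, -0.09, -0.004], [-0.09, 0.996, -0.003], [0.004, -0.003, -1.0]]
force: [-0.3, -0.2, -1.0]
grip_width: 0.0115
```

```bash
python3 -c "
from h import *
f=grab_frame('scene');cv2.imwrite('pics/s5.png',cv2.resize(f[150:270,170:320,::-1],None,fx=5,fy=5,interpolation=2))
tgt((.0245,-.055,.038))"
```

```text
t 3.7333 tray [ 0.0204 -0.06    0.076 ] F [-0.9 -3.8  0.4] w 0.0122
rot [-0.05 -0.08 -0.04]
(0.0245, -0.055, 0.038) [-0.17  0.21  1.52]
```

View pics/s5.png

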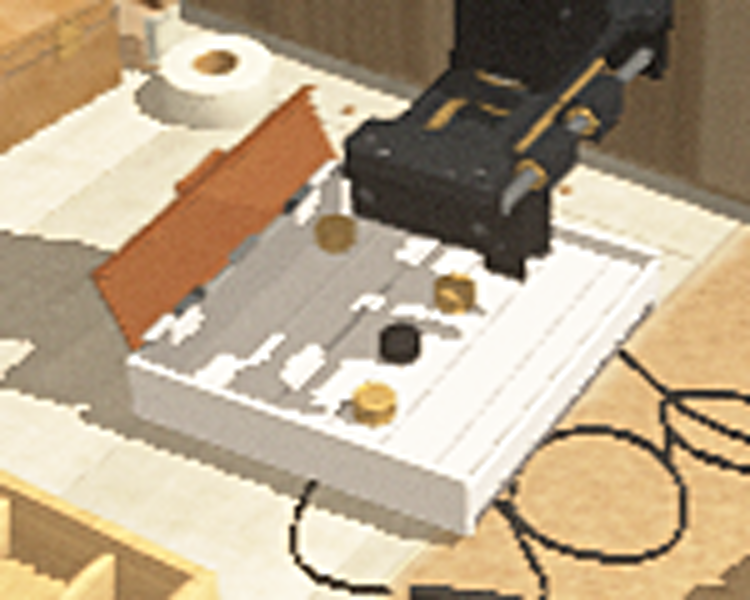

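```bash
python3 -c "
from h import *
c,n=np.cos(A),np.sin(A)
for x,y,z in((.066,.064,.012),(.066,.072,.012),(.066,.079,.012),(.066,.06,.034)):
    w=lambda dz:[T0[0]+c*x-n*y,T0[1]+n*x+c*y,z+dz]
    print(((proj('scene',[w(0),w(.012)])-[170,150])*5).round(0).tolist())"
```

```text
[[365.0, 246.0], [364.0, 228.0]]
[[352.0, 242.0], [351.0, 224.0]]
[[341.0, 238.0], [340.0, 220.0]]
[[370.0, 215.0], [369.0, 196.0]]
```

Request:
apply_moves --moves '[{"dx": -0.17, "dy": 0.2, "dz": 0.2, "rx": 0, "ry": 0, "rz": 0, "fingers": 0.14}, {"dx": -0.17, "dy": 0.2, "dz": 0.9, "rx": 0, "ry": 0, "rz": 0, "fingers": 0.14}, {"dx": -0.17, "dy": 0.2, "dz": 1.45, "rx": 0, "ry": 0, "rz": 0, "fingers": 0.14}, {"dx": -0.17, "dy": 0.2, "dz": 1.5, "rx": 0, "ry": 0, "rz": 0, "fingers": 0.14}, {"dx": -0.17, "dy": 0.2, "dz": 1.5, "rx": 0, "ry": 0, "rz": 0, "fingers": 0.14}]'

```text
time_s: 4.15
position: [0.5397, 0.1182, 0.0375]
ee_rot: [[-0.996, -0.084, -0.008], [-0.084, 0.996, -0.006], [0.009, -0.006, -1.0]]
force: [-0.6, 0.4, 0.3]
grip_width: 0.0121
```

```bash
python3 -c "
from h import *
tgt((.0245,-.01,.038))"
```

```text
t 4.15 tray [ 0.0243 -0.055   0.0375] F [-0.6  0.4  0.3] w 0.0121
rot [-0.06 -0.1  -0.03]
(0.0245, -0.01, 0.038) [-0.    1.8  -0.03]
```

Request:
apply_moves --moves '[{"dx": 0, "dy": 0.35, "dz": 0, "rx": 0, "ry": 0, "rz": 0, "fingers": 0.14}, {"dx": 0, "dy": 0.7, "dz": 0, "rx": 0, "ry": 0, "rz": 0, "fingers": 0.14}, {"dx": 0, "dy": 1.05, "dz": 0, "rx": 0, "ry": 0, "rz": 0, "fingers": 0.14}, {"dx": 0, "dy": 1.4, "dz": 0, "rx": 0, "ry": 0, "rz": 0, "fingers": 0.14}, {"dx": 0, "dy": 1.75, "dz": 0, "rx": 0, "ry": 0, "rz": 0, "fingers": 0.14}]'

```text
time_s: 4.57
position: [0.5362, 0.1633, 0.0378]
ee_rot: [[-0.996, -0.085, -0.007], [-0.085, 0.996, -0.006], [0.008, -0.005, -1.0]]
force: [0.3, -0.7, 0.8]
grip_width: 0.0123
```

```bash
python3 -c "
from h import *
tgt((.0245,.055,.038))"
```

```text
t 4.5667 tray [ 0.0247 -0.0097  0.0378] F [ 0.3 -0.7  0.8] w 0.0123
rot [-0.06 -0.09 -0.02]
(0.0245, 0.055, 0.038) [ 0.01  2.59 -0.02]
```

Request:
apply_moves --moves '[{"dx": 0, "dy": 0.35, "dz": 0, "rx": 0, "ry": 0, "rz": 0, "fingers": 0.14}, {"dx": 0, "dy": 0.7, "dz": 0, "rx": 0, "ry": 0, "rz": 0, "fingers": 0.14}, {"dx": 0, "dy": 1.05, "dz": 0, "rx": 0, "ry": 0, "rz": 0, "fingers": 0.14}, {"dx": 0, "dy": 1.35, "dz": 0, "rx": 0, "ry": 0, "rz": 0, "fingers": 0.14}, {"dx": 0, "dy": 1.6, "dz": 0, "rx": 0, "ry": 0, "rz": 0, "fingers": 0.14}]'

```text
time_s: 4.98
position: [0.5327, 0.2041, 0.0376]
ee_rot: [[-0.996, -0.085, -0.007], [-0.085, 0.996, -0.006], [0.008, -0.005, -1.0]]
force: [-0.1, 0.7, 0.3]
grip_width: 0.012
```

Request:
apply_moves --moves '[{"dx": 0, "dy": 0.25, "dz": 0, "rx": 0, "ry": 0, "rz": 0, "fingers": 0.14}, {"dx": 0, "dy": 0.5, "dz": 0, "rx": 0, "ry": 0, "rz": 0, "fingers": 0.14}, {"dx": 0, "dy": 0.75, "dz": 0, "rx": 0, "ry": 0, "rz": 0, "fingers": 0.14}, {"dx": 0, "dy": 0.95, "dz": 0, "rx": 0, "ry": 0, "rz": 0, "fingers": 0.14}, {"dx": 0, "dy": 1.0, "dz": 0, "rx": 0, "ry": 0, "rz": 0, "fingers": 0.14}]'

```text
time_s: 5.4
position: [0.5307, 0.2299, 0.0374]
ee_rot: [[-0.996, -0.086, -0.007], [-0.086, 0.996, -0.006], [0.007, -0.005, -1.0]]
force: [0.7, -0.5, -0.0]
grip_width: 0.0124
```

Request:
apply_moves --moves '[{"dx": 0, "dy": 0, "dz": -0.8, "rx": 0, "ry": 0, "rz": 0, "fingers": 0.14}, {"dx": 0, "dy": 0, "dz": -1.5, "rx": 0, "ry": 0, "rz": 0, "fingers": 0.14}, {"dx": 1.2, "dy": -1.4, "dz": -1.5, "rx": 0, "ry": 0, "rz": 0, "fingers": 0.14}, {"dx": 2.5, "dy": -2.5, "dz": -1.5, "rx": 0, "ry": 0, "rz": 0, "fingers": 0.14}, {"dx": 3.6, "dy": -3.5, "dz": -1.5, "rx": 0, "ry": 0, "rz": 0, "fingers": 0.14}]'

```text
time_s: 5.82
position: [0.4483, 0.1347, 0.076]
ee_rot: [[-0.996, -0.086, -0.007], [-0.086, 0.996, -0.005], [0.007, -0.005, -1.0]]
force: [-0.2, -1.0, 0.4]
grip_width: 0.0124
```

```bash
python3 -c "
from h import *
f=grab_frame('scene');cv2.imwrite('pics/s6.png',cv2.resize(f[150:270,170:320,::-1],None,fx=5,fy=5,interpolation=2))
tgt((-.0675,-.058,.060))"
```

```text
t 5.8667 tray [-0.0757 -0.0371  0.0742] F [-7.5 -5.3 -2.3] w 0.0121
rot [-0.11 -0.23 -0.07]
(-0.0675, -0.058, 0.06) [-0.34 -0.83  0.57]
```

View pics/s6.png

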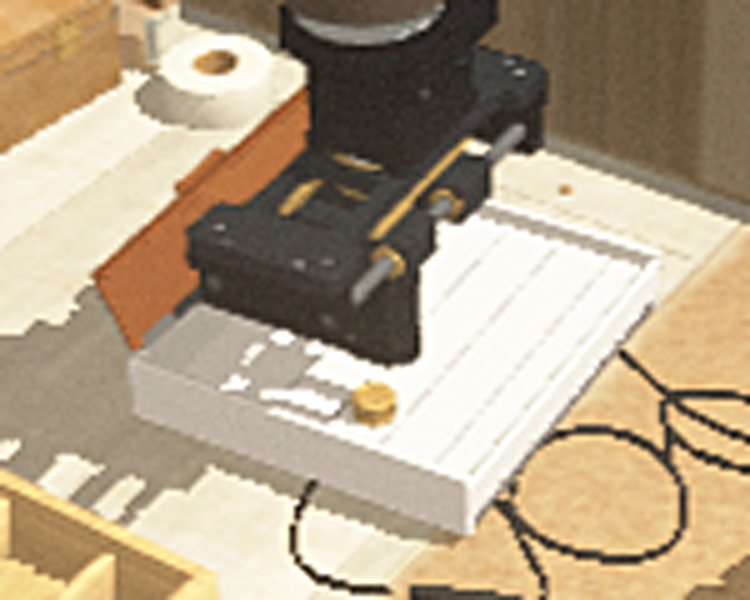

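Request:
apply_moves --moves '[{"dx": -0.2, "dy": -0.5, "dz": 0, "rx": 0, "ry": 0, "rz": 0, "fingers": 0.14}, {"dx": -0.35, "dy": -0.85, "dz": 0, "rx": 0, "ry": 0, "rz": 0, "fingers": 0.14}, {"dx": -0.35, "dy": -0.85, "dz": 0.2, "rx": 0, "ry": 0, "rz": 0, "fingers": 0.14}, {"dx": -0.35, "dy": -0.85, "dz": 0.5, "rx": 0, "ry": 0, "rz": 0, "fingers": 0.14}, {"dx": -0.35, "dy": -0.85, "dz": 0.5, "rx": 0, "ry": 0, "rz": 0, "fingers": 0.14}]'

```text
time_s: 6.28
position: [0.4487, 0.1069, 0.0602]
ee_rot: [[-0.997, -0.08, -0.021], [-0.08, 0.997, -0.012], [0.022, -0.01, -1.0]]
force: [-0.7, 0.3, -0.4]
grip_width: 0.0124
```

```bash
python3 -c "
from h import *
f=grab_frame('scene');cv2.imwrite('pics/s7.png',cv2.resize(f[150:270,170:320,::-1],None,fx=5,fy=5,interpolation=2))
tgt((-.0675,-.056,.038))"
```

```text
t 6.3333 tray [-0.0673 -0.0582  0.0606] F [ 0.4 -0.3  1. ] w 0.0123
rot [-0.12 -0.25 -0.07]
(-0.0675, -0.056, 0.038) [-0.01  0.1   0.9 ]
```

View pics/s7.png

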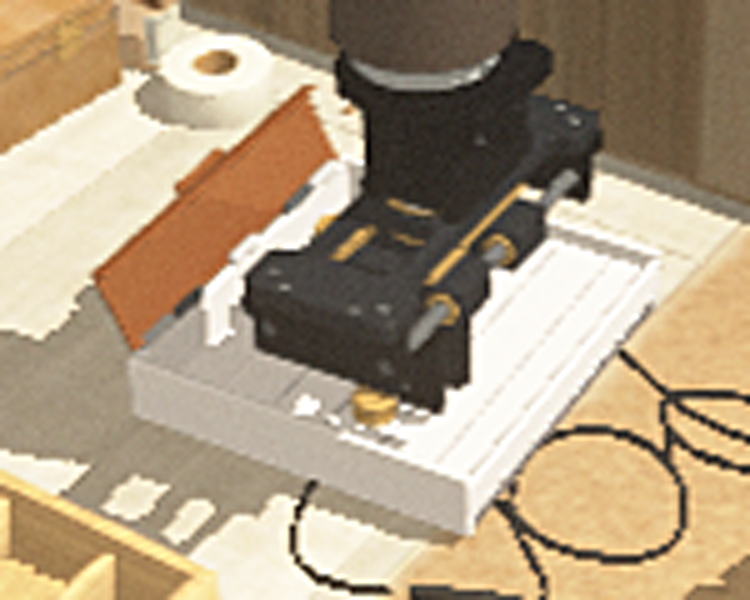

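Request:
apply_moves --moves '[{"dx": 0, "dy": 0, "dz": 0.4, "rx": -0.1, "ry": -0.25, "rz": 0, "fingers": 0.14}, {"dx": 0, "dy": 0, "dz": 0.8, "rx": -0.1, "ry": -0.25, "rz": 0, "fingers": 0.14}, {"dx": 0, "dy": 0, "dz": 0.9, "rx": -0.1, "ry": -0.25, "rz": 0, "fingers": 0.14}, {"dx": 0, "dy": 0, "dz": 0.9, "rx": -0.1, "ry": -0.25, "rz": 0, "fingers": 0.14}]'

```text
time_s: 6.67
position: [0.4482, 0.107, 0.0374]
ee_rot: [[-0.997, -0.081, -0.002], [-0.081, 0.997, -0.003], [0.002, -0.003, -1.0]]
force: [0.2, -0.2, 0.4]
grip_width: 0.0125
```

Request:
apply_moves --moves '[{"dx": 0, "dy": 0.35, "dz": 0, "rx": 0, "ry": 0, "rz": 0, "fingers": 0.14}, {"dx": 0, "dy": 0.7, "dz": 0, "rx": 0, "ry": 0, "rz": 0, "fingers": 0.14}, {"dx": 0, "dy": 1.05, "dz": 0, "rx": 0, "ry": 0, "rz": 0, "fingers": 0.14}, {"dx": 0, "dy": 1.4, "dz": 0, "rx": 0, "ry": 0, "rz": 0, "fingers": 0.14}, {"dx": 0, "dy": 1.75, "dz": 0, "rx": 0, "ry": 0, "rz": 0, "fingers": 0.14}]'

```text
time_s: 7.08
position: [0.4447, 0.152, 0.0376]
ee_rot: [[-0.997, -0.082, -0.001], [-0.082, 0.997, -0.002], [0.001, -0.002, -1.0]]
force: [-0.1, -1.2, 0.8]
grip_width: 0.0123
```

```bash
python3 -c "
from h import *
tgt((-.0675,.055,.038))"
```

```text
t 7.0833 tray [-0.0674 -0.013   0.0376] F [-0.1 -1.2  0.8] w 0.0123
rot [-0.02 -0.01 -0.05]
(-0.0675, 0.055, 0.038) [ 0.02  2.72 -0.02]
```

Request:
apply_moves --moves '[{"dx": 0, "dy": 0.35, "dz": 0, "rx": 0, "ry": 0, "rz": 0, "fingers": 0.14}, {"dx": 0, "dy": 0.7, "dz": 0, "rx": 0, "ry": 0, "rz": 0, "fingers": 0.14}, {"dx": 0, "dy": 1.05, "dz": 0, "rx": 0, "ry": 0, "rz": 0, "fingers": 0.14}, {"dx": 0, "dy": 1.4, "dz": 0, "rx": 0, "ry": 0, "rz": 0, "fingers": 0.14}, {"dx": 0, "dy": 1.7, "dz": 0, "rx": 0, "ry": 0, "rz": 0, "fingers": 0.14}]'

```text
time_s: 7.5
position: [0.4412, 0.1954, 0.0375]
ee_rot: [[-0.997, -0.082, -0.001], [-0.082, 0.997, -0.002], [0.001, -0.002, -1.0]]
force: [-0.5, 0.3, -0.5]
grip_width: 0.012
```

Request:
apply_moves --moves '[{"dx": 0, "dy": 0.25, "dz": 0, "rx": 0, "ry": 0, "rz": 0, "fingers": 0.14}, {"dx": 0, "dy": 0.5, "dz": 0, "rx": 0, "ry": 0, "rz": 0, "fingers": 0.14}, {"dx": 0, "dy": 0.75, "dz": 0, "rx": 0, "ry": 0, "rz": 0, "fingers": 0.14}, {"dx": 0, "dy": 0.95, "dz": 0, "rx": 0, "ry": 0, "rz": 0, "fingers": 0.14}, {"dx": 0, "dy": 1.0, "dz": 0, "rx": 0, "ry": 0, "rz": 0, "fingers": 0.14}]'

```text
time_s: 7.92
position: [0.4393, 0.2211, 0.0375]
ee_rot: [[-0.997, -0.083, -0.001], [-0.083, 0.997, -0.002], [0.001, -0.002, -1.0]]
force: [-0.4, -0.2, 0.2]
grip_width: 0.0122
```

Request:
apply_moves --moves '[{"dx": 0, "dy": 0, "dz": -1.2, "rx": 0, "ry": 0, "rz": 0, "fingers": 0}, {"dx": 0, "dy": 0, "dz": -2.5, "rx": 0, "ry": 0, "rz": 0, "fingers": 0}, {"dx": 0, "dy": 0, "dz": -4, "rx": 0, "ry": 0, "rz": 0, "fingers": 0}, {"dx": 0, "dy": 0, "dz": -5, "rx": 0, "ry": 0, "rz": 0, "fingers": 0}, {"dx": 0, "dy": 0, "dz": -5, "rx": 0, "ry": 0, "rz": 0, "fingers": 0}]'

```text
time_s: 8.33
position: [0.4422, 0.2235, 0.1684]
ee_rot: [[-0.996, -0.084, 0.009], [-0.084, 0.996, 0.005], [-0.01, 0.005, -1.0]]
force: [0.5, -0.7, 0.2]
grip_width: 0.0002
```

```bash
python3 -c "
from h import *
f=grab_frame('scene');cv2.imwrite('pics/s8.png',cv2.resize(f[150:270,170:320,::-1],None,fx=5,fy=5,interpolation=2))
tgt((-.0675,-.056,.038))"
```

```text
t 8.3833 tray [-0.0654  0.0576  0.1655] F [ 0.1  0.5 -0.1] w 0.0004
rot [ 0.03  0.06 -0.04]
(-0.0675, -0.056, 0.038) [ 0.09 -4.56  5.09]
```

View pics/s8.png

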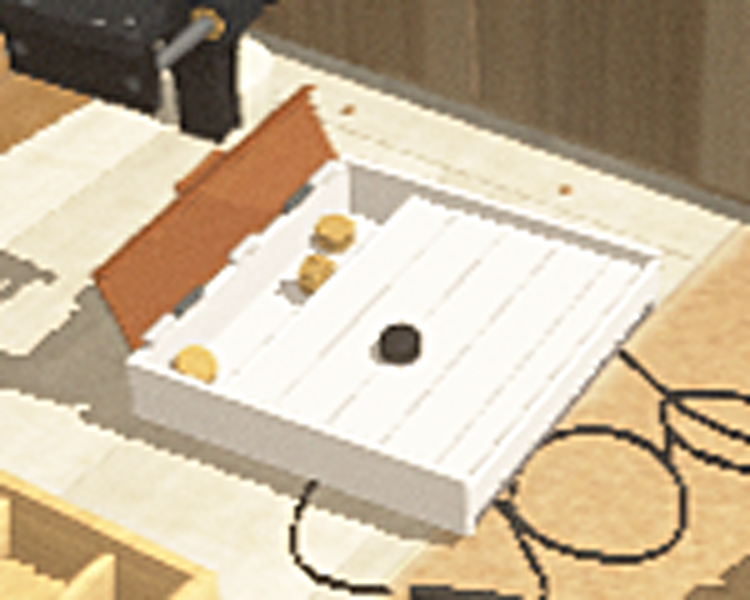

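```bash
python3 -c "
from h import *
tgt((0,.155,.15),(0,.155,.074))"
```

```text
t 8.3833 tray [-0.0654  0.0576  0.1655] F [ 0.1  0.5 -0.1] w 0.0004
rot [ 0.03  0.06 -0.04]
(0, 0.155, 0.15) [-2.6   3.91  0.64]
(0, 0.155, 0.074) [-2.58  3.9   3.68]
```

Request:
apply_moves --moves '[{"dx": -1.3, "dy": 1.3, "dz": 0, "rx": 0, "ry": 0, "rz": 0, "fingers": 0}, {"dx": -2.6, "dy": 2.6, "dz": 0, "rx": 0, "ry": 0, "rz": 0, "fingers": 0}, {"dx": -2.6, "dy": 3.9, "dz": 0, "rx": 0, "ry": 0, "rz": 0, "fingers": 0}, {"dx": -2.6, "dy": 3.9, "dz": 0.4, "rx": 0, "ry": 0, "rz": 0, "fingers": 0}, {"dx": -2.6, "dy": 3.9, "dz": 0.6, "rx": 0, "ry": 0, "rz": 0, "fingers": 0}]'

```text
time_s: 8.8
position: [0.4965, 0.3257, 0.1479]
ee_rot: [[-0.996, -0.084, 0.001], [-0.084, 0.996, 0.0], [-0.001, 0.0, -1.0]]
force: [-0.2, 0.2, -0.5]
grip_width: 0.0006
```

```bash
python3 -c "
from h import *
f=grab_frame('top');cv2.imwrite('pics/t9.png',cv2.resize(f[170:285,170:300,::-1],None,fx=5,fy=5,interpolation=2))
f=grab_frame('scene');cv2.imwrite('pics/s9.png',cv2.resize(f[150:270,170:320,::-1],None,fx=5,fy=5,interpolation=2))
tgt((0,.155,.074))"
```

```text
t 8.9 tray [-0.0017  0.1534  0.1482] F [ 0.5  0.4 -0.3] w 0.0005
rot [-0.01 -0.   -0.05]
(0, 0.155, 0.074) [-0.07  0.07  2.97]
```

View pics/t9.png

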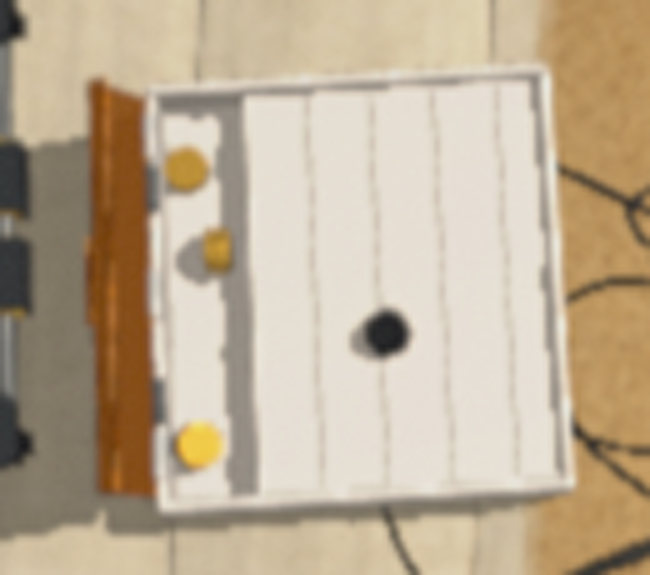

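View pics/s9.png

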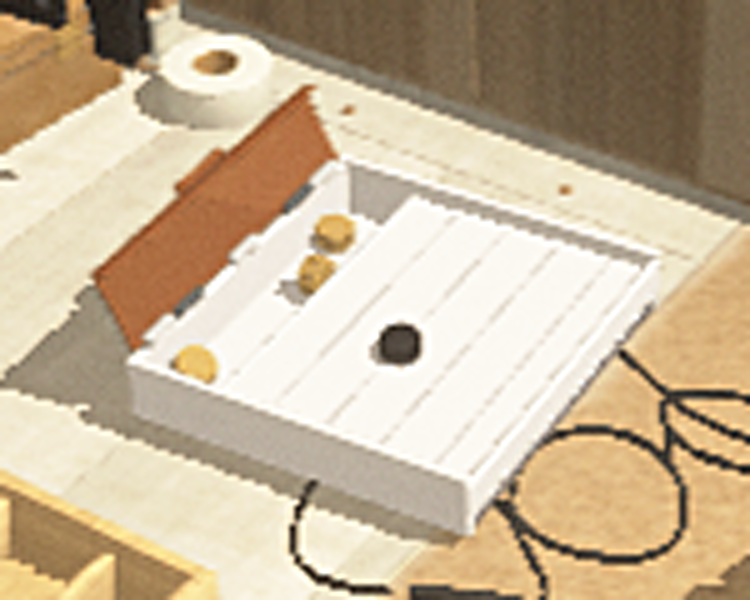

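Request:
apply_moves --moves '[{"dx": -0.07, "dy": 0.07, "dz": 1.2, "rx": 0, "ry": 0, "rz": 0, "fingers": 0}, {"dx": -0.07, "dy": 0.07, "dz": 2.2, "rx": 0, "ry": 0, "rz": 0, "fingers": 0}, {"dx": -0.07, "dy": 0.07, "dz": 2.8, "rx": 0, "ry": 0, "rz": 0, "fingers": 0}, {"dx": -0.07, "dy": 0.07, "dz": 2.95, "rx": 0, "ry": 0, "rz": 0, "fingers": 0}, {"dx": -0.07, "dy": 0.07, "dz": 2.95, "rx": 0, "ry": 0, "rz": 0, "fingers": 0}]'

```text
time_s: 9.32
position: [0.4966, 0.3236, 0.0736]
ee_rot: [[-0.997, -0.082, -0.002], [-0.082, 0.997, -0.004], [0.002, -0.004, -1.0]]
force: [-0.3, 0.3, 0.3]
grip_width: 0.0006
```

```bash
python3 -c "
from h import *
f=grab_frame('scene');cv2.imwrite('pics/s10.png',cv2.resize(f[100:270,130:320,::-1],None,fx=4,fy=4,interpolation=2))
tgt((0,.12,.074),(0,.106,.078),(0,.093,.078),(0,.081,.072),(0,.072,.061),(0,.068,.048))"
```

```text
t 9.3667 tray [0.     0.1543 0.0749] F [-0.4  0.3  0.6] w 0.0008
rot [-0.02 -0.   -0.05]
(0, 0.12, 0.074) [-0.01 -1.37  0.04]
(0, 0.106, 0.078) [-0.01 -1.93 -0.12]
(0, 0.093, 0.078) [-0.01 -2.45 -0.12]
(0, 0.081, 0.072) [-0.01 -2.93  0.12]
(0, 0.072, 0.061) [-0.01 -3.29  0.56]
(0, 0.068, 0.048) [-0.02 -3.45  1.08]
```

View pics/s10.png

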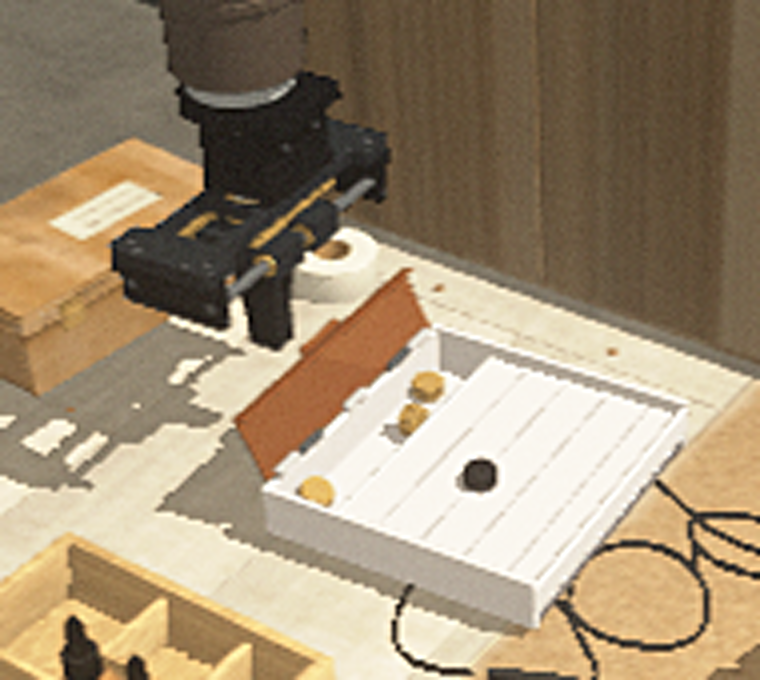

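Request:
apply_moves --moves '[{"dx": 0, "dy": -0.5, "dz": 0.03, "rx": 0, "ry": 0, "rz": 0, "fingers": 0}, {"dx": 0, "dy": -1.0, "dz": 0.03, "rx": 0, "ry": 0, "rz": 0, "fingers": 0}, {"dx": 0, "dy": -1.35, "dz": 0.03, "rx": 0, "ry": 0, "rz": 0, "fingers": 0}, {"dx": 0, "dy": -1.65, "dz": -0.05, "rx": 0, "ry": 0, "rz": 0, "fingers": 0}, {"dx": 0, "dy": -1.93, "dz": -0.1, "rx": 0, "ry": 0, "rz": 0, "fingers": 0}]'

```text
time_s: 9.78
position: [0.5017, 0.2755, 0.0783]
ee_rot: [[-0.997, -0.081, 0.001], [-0.081, 0.997, -0.001], [-0.001, -0.001, -1.0]]
force: [0.1, 1.1, -1.0]
grip_width: 0.0003
```

```bash
python3 -c "
from h import *
f=grab_frame('scene');cv2.imwrite('pics/s11.png',cv2.resize(f[100:270,130:320,::-1],None,fx=4,fy=4,interpolation=2))
tgt((0,.106,.078),(0,.093,.078),(0,.081,.072),(0,.072,.061),(0,.068,.048))"
```

```text
t 9.8333 tray [-0.0002  0.1041  0.0784] F [-0.9  0.1  0.6] w 0.0006
rot [-0.02  0.   -0.07]
(0, 0.106, 0.078) [-0.01  0.08  0.01]
(0, 0.093, 0.078) [-0.01 -0.44  0.02]
(0, 0.081, 0.072) [-0.01 -0.92  0.26]
(0, 0.072, 0.061) [-0.02 -1.28  0.7 ]
(0, 0.068, 0.048) [-0.02 -1.44  1.22]
```

View pics/s11.png

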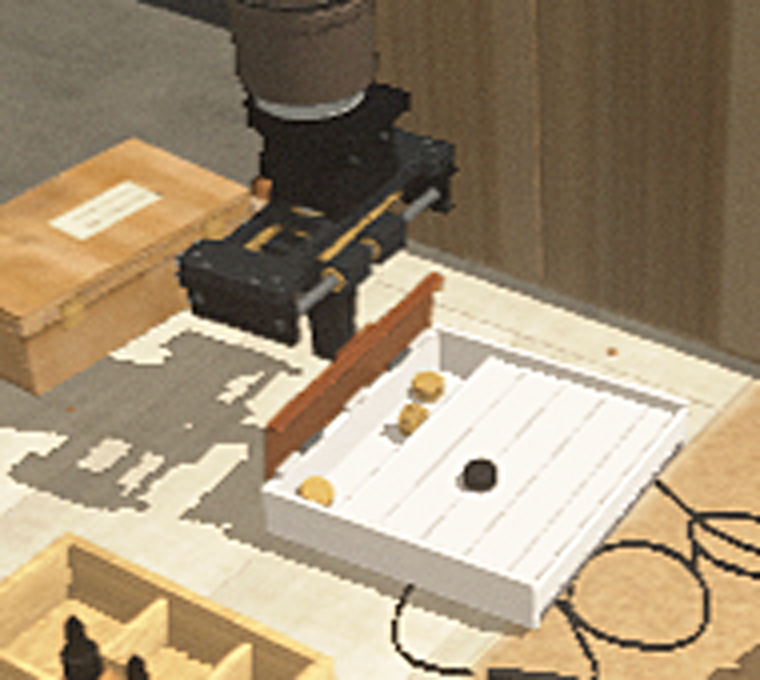

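Flap is upright. Follow the arc.

Request:
apply_moves --moves '[{"dx": 0, "dy": -0.25, "dz": 0, "rx": 0, "ry": 0, "rz": 0, "fingers": 0}, {"dx": 0, "dy": -0.45, "dz": 0.02, "rx": 0, "ry": 0, "rz": 0, "fingers": 0}, {"dx": 0, "dy": -0.7, "dz": 0.12, "rx": 0, "ry": 0, "rz": 0, "fingers": 0}, {"dx": 0, "dy": -0.92, "dz": 0.26, "rx": 0, "ry": 0, "rz": 0, "fingers": 0}, {"dx": 0, "dy": -1.1, "dz": 0.46, "rx": 0, "ry": 0, "rz": 0, "fingers": 0}]'

```text
time_s: 10.25
position: [0.504, 0.2466, 0.0668]
ee_rot: [[-0.997, -0.081, 0.001], [-0.081, 0.997, -0.001], [-0.001, -0.001, -1.0]]
force: [0.3, -0.2, -0.2]
grip_width: 0.0006
```

```bash
python3 -c "
from h import *
f=grab_frame('scene');cv2.imwrite('pics/s12.png',cv2.resize(f[100:270,130:320,::-1],None,fx=4,fy=4,interpolation=2))
tgt((0,.072,.061),(0,.068,.053),(0,.067,.047))"
```

```text
t 10.3 tray [-0.0012  0.075   0.0654] F [-1.  -2.3 -0.9] w 0.0004
rot [-0.03 -0.02 -0.08]
(0, 0.072, 0.061) [-0.05 -0.12  0.18]
(0, 0.068, 0.053) [-0.05 -0.28  0.5 ]
(0, 0.067, 0.047) [-0.05 -0.32  0.74]
```

View pics/s12.png

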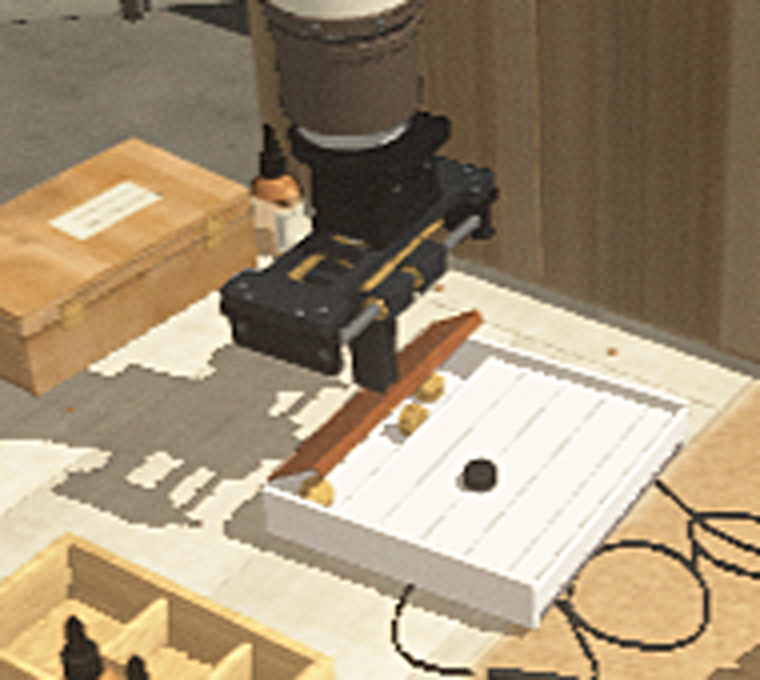

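Request:
apply_moves --moves '[{"dx": 0, "dy": -0.12, "dz": 0.18, "rx": 0, "ry": 0, "rz": 0, "fingers": 0}, {"dx": 0, "dy": -0.2, "dz": 0.34, "rx": 0, "ry": 0, "rz": 0, "fingers": 0}, {"dx": 0, "dy": -0.28, "dz": 0.5, "rx": 0, "ry": 0, "rz": 0, "fingers": 0}, {"dx": 0, "dy": -0.32, "dz": 0.6, "rx": 0, "ry": 0, "rz": 0, "fingers": 0}, {"dx": 0, "dy": -0.32, "dz": 0.68, "rx": 0, "ry": 0, "rz": 0, "fingers": 0}]'

```text
time_s: 10.72
position: [0.5034, 0.2369, 0.0479]
ee_rot: [[-0.997, -0.08, -0.003], [-0.079, 0.997, -0.004], [0.003, -0.004, -1.0]]
force: [-1.5, -0.2, 6.9]
grip_width: 0.0004
```

```bash
python3 -c "
from h import *
f=grab_frame('scene');cv2.imwrite('pics/s13.png',cv2.resize(f[100:270,130:320,::-1],None,fx=4,fy=4,interpolation=2))
tgt((0,.065,.047))"
```

```text
t 10.7667 tray [-0.0016  0.0665  0.0481] F [ 0.5 -0.3 -0.4] w 0.0003
rot [-0.05 -0.03 -0.08]
(0, 0.065, 0.047) [-0.06 -0.06  0.04]
```

View pics/s13.png

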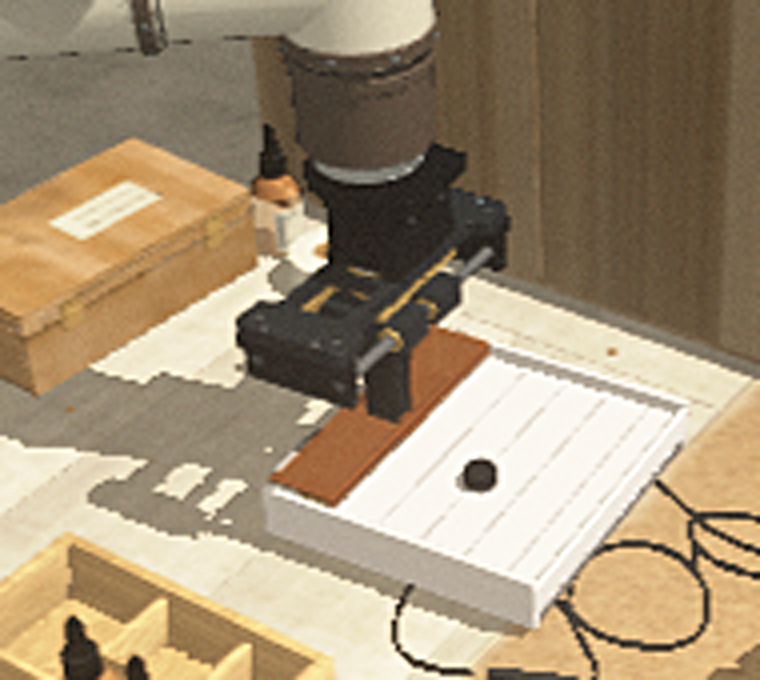

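Request:
apply_moves --moves '[{"dx": 0, "dy": -0.1, "dz": 0.04, "rx": 0, "ry": 0, "rz": 0, "fingers": 0}, {"dx": 0, "dy": -0.2, "dz": 0.08, "rx": 0, "ry": 0, "rz": 0, "fingers": 0}, {"dx": 0, "dy": -0.2, "dz": 0.1, "rx": 0, "ry": 0, "rz": 0, "fingers": 0}, {"dx": 0, "dy": -0.2, "dz": 0.1, "rx": 0, "ry": 0, "rz": 0, "fingers": 0}]'

```text
time_s: 11.1
position: [0.5053, 0.2343, 0.0478]
ee_rot: [[-0.997, -0.081, 0.002], [-0.081, 0.997, -0.0], [-0.002, -0.0, -1.0]]
force: [-2.9, 4.3, 8.6]
grip_width: 0.0006
```

```bash
python3 -c "
from h import *
tgt((0,.06,.047))"
```

```text
t 11.1 tray [0.     0.0637 0.0478] F [-2.9  4.3  8.6] w 0.0006
rot [-0.    0.02 -0.06]
(0, 0.06, 0.047) [ 0.   -0.15  0.03]
```

Request:
apply_moves --moves '[{"dx": 0, "dy": 0, "dz": 0.06, "rx": 0, "ry": 0, "rz": 0, "fingers": 0}, {"dx": 0, "dy": 0, "dz": 0.1, "rx": 0, "ry": 0, "rz": 0, "fingers": 0}, {"dx": 0, "dy": 0, "dz": 0.1, "rx": 0, "ry": 0, "rz": 0, "fingers": 0}]'

```text
time_s: 11.35
position: [0.5053, 0.2344, 0.0477]
ee_rot: [[-0.997, -0.082, 0.002], [-0.082, 0.997, -0.0], [-0.002, -0.0, -1.0]]
force: [-4.8, -0.7, 14.6]
grip_width: 0.0007
```

Request:
apply_moves --moves '[{"dx": 0, "dy": 0, "dz": -0.4, "rx": 0, "ry": 0, "rz": 0, "fingers": 0}, {"dx": 0, "dy": 0, "dz": -1.5, "rx": 0, "ry": 0, "rz": 0, "fingers": 0}, {"dx": 0, "dy": 0, "dz": -3, "rx": 0, "ry": 0, "rz": 0, "fingers": 0}, {"dx": 0, "dy": 1, "dz": -4.5, "rx": 0, "ry": 0, "rz": 0, "fingers": 0}, {"dx": 0, "dy": 2, "dz": -5, "rx": 0, "ry": 0, "rz": 0, "fingers": 0}]'

```text
time_s: 11.77
position: [0.5027, 0.2848, 0.1781]
ee_rot: [[-0.997, -0.081, 0.009], [-0.081, 0.997, 0.004], [-0.009, 0.003, -1.0]]
force: [1.0, 0.4, 1.0]
grip_width: 0.0007
```

Request:
apply_moves --moves '[{"dx": 0, "dy": 1.5, "dz": 0, "rx": 0, "ry": 0, "rz": 0, "fingers": 0}, {"dx": 0, "dy": 3, "dz": 0, "rx": 0, "ry": 0, "rz": 0, "fingers": 0}, {"dx": 0, "dy": 4, "dz": 0, "rx": 0, "ry": 0, "rz": 0, "fingers": 0}, {"dx": 0, "dy": 4, "dz": 0, "rx": 0, "ry": 0, "rz": 0, "fingers": 0}]'

```text
time_s: 12.1
position: [0.4942, 0.3889, 0.178]
ee_rot: [[-0.996, -0.085, 0.01], [-0.085, 0.996, 0.006], [-0.01, 0.005, -1.0]]
force: [0.4, -0.3, -0.5]
grip_width: 0.0004
```

```bash
python3 -c "
from h import *
f=grab_frame('top');cv2.imwrite('pics/t14.png',cv2.resize(f[170:285,170:300,::-1],None,fx=5,fy=5,interpolation=2))
f=grab_frame('scene');cv2.imwrite('pics/s14.png',cv2.resize(f[150:270,170:320,::-1],None,fx=5,fy=5,interpolation=2))
cv2.imwrite('pics/s14f.png',f[:,:,::-1])
c,n=np.cos(A),np.sin(A)
for q in(0,.06,.12):
  F=np.array([[x,.0935-.045*np.cos(q)+.003*np.sin(q),.0445+.045*np.sin(q)+.003*np.cos(q)] for x in(.094,-.094)])
  W=np.c_[T0[0]+c*F[:,0]-n*F[:,1],T0[1]+n*F[:,0]+c*F[:,1],F[:,2]]
  print(q,((proj('top',W)-170)*5).round(0).tolist(),((proj('scene',W)-[170,150])*5).round(0).tolist())
tgt((0,.06,.047))"
```

```text
0 [[246.0, 94.0], [261.0, 495.0]] [[415.0, 172.0], [216.0, 372.0]]
0.06 [[245.0, 92.0], [260.0, 494.0]] [[414.0, 168.0], [215.0, 367.0]]
0.12 [[243.0, 91.0], [259.0, 494.0]] [[414.0, 164.0], [213.0, 363.0]]
t 12.2 tray [0.0018 0.2148 0.1777] F [ 0.  -0.3 -0.8] w 0.0006
rot [ 0.03  0.09 -0.05]
(0, 0.06, 0.047) [ 0.09 -6.21  5.21]
```

View pics/s14.png

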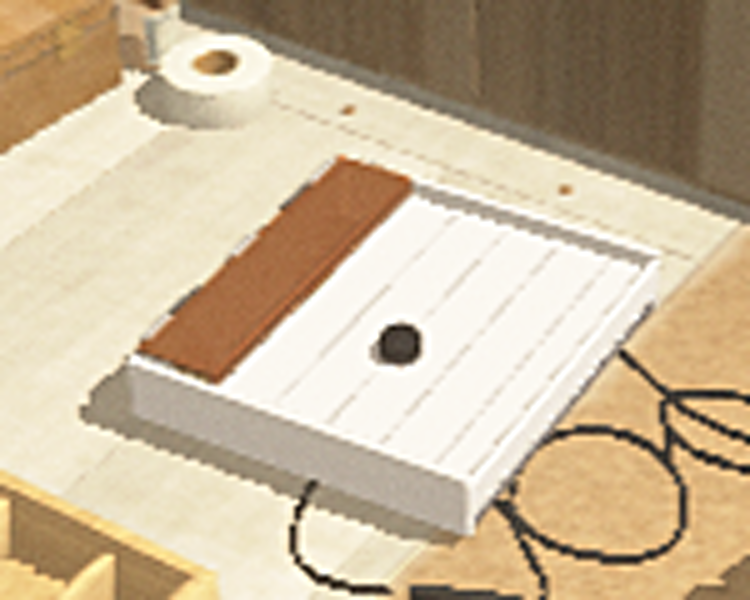

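View pics/t14.png

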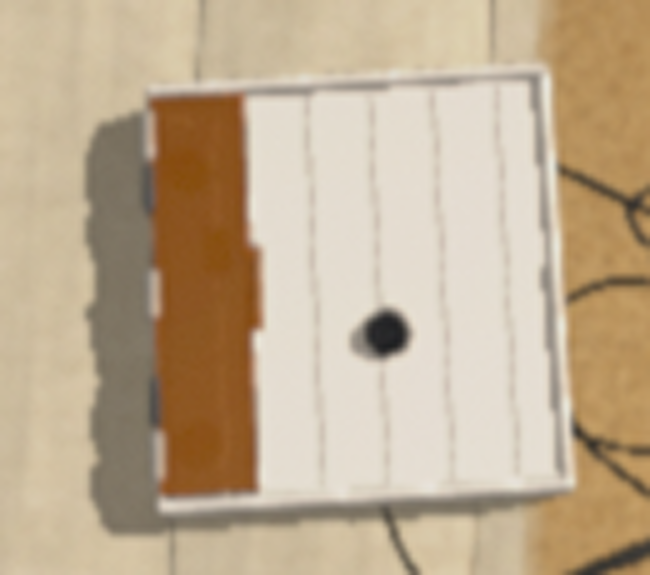

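View pics/s14f.png

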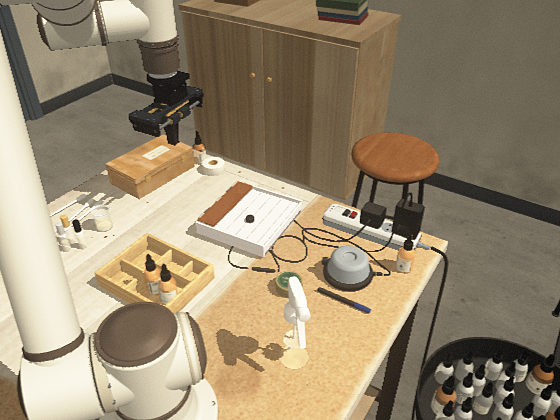

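Flap shut: top view free edge at (246,94)–(259,495), matching the shut prediction; three caps show faintly through it; black cap still at (386,332); the rest is unmoved.

```bash
python3 -c "
from rig import *
print(hand_in())"
```

```text
the job is handed in; nothing more can be done
None
```

The three brass caps are in the trough, the amber flap is shut over them, and the job is handed in at about 12 s of the 58 s allowed.

- **Sweep:** I pushed each brass cap over the deck's edge with the nearly closed fingertips; nothing was picked up. Two lie flat in the trough. The middle one stands on its side, and the flap closes over it.
- **Black cap:** It shows at the same pixel, (386, 332) in the enlarged top view, at the start and at the end.
- **Flap:** I swung it over from behind and pressed it down. It stopped at 47.7 mm under about 15 N (nominal shut height 47.5 mm). In the top view its free edge lies within about 2 enlarged pixels of where a shut flap should be. In the scene view it is off by up to 8 enlarged pixels (under 2 real pixels). That fits the scene view's roughly 5 mm disagreement with the top view at the start.
- **Last look:** The arm was clear of everything, and nothing else on the table looked moved in the final pictures. No check failed.

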